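# Clip in the grinder's outlet tube and hold its spring-closed valve arm open

### The job

Put the washed steel outlet tube back on the grinder's discharge head: pick it off the wooden rest, lay it centred across the fork clip and push it down past the sprung jaw until it is fully home and the jaw has snapped shut over it. Let go of the tube, then swing the spring-closed valve arm by its black post, forward round to its stop, and finish while still holding it there with the gripper so that I can look through the passage. Leave the jar, the cup and the coasters alone.

Things in the scene. Friction and masses are not known exactly. Their poses are not given: they have to be found in the camera images.
- head: Grinder's discharge head, fixed to the bench: aluminium base plate 130 (x) x 275 (y) x 12 mm, from y = -102 to +172 mm, carrying the fork clip and at its +y end a cream valve block 70 x 60 mm, 100 mm high, its face to the clip at y = +105 mm. Origin on the bench straight below the middle of the clip; x, y level, z up.
- fork_seat (a point): Where the tube's middle lies when fully home, 75 mm above the bench; axes as head, the seated tube lies along y. The clip: two steel saddles 10 mm thick at y = -50 and +50 mm, open upward, free between them for fingers; floors 12 mm below the seat; on the -x side fixed tines 13 mm from the seat, flared, tops 32 mm above it; on the +x side the jaw.
- jaw (a joint): Sprung steel jaw, needs no handling: a smooth round nose with sloping lip (top 33 mm above the seat) over each saddle, +x side; hinge along the seat's y. 0 rad = shut, nose over the tube's upper quarter; grows as the nose is pushed aside to +x. The tube's axis meets it about 23 mm above home; pushing past takes about 6 to 15 N down and 0.1 rad, then it snaps back to 0.
- tube: Loose steel outlet tube, plain cylinder 24 mm diameter, 170 mm long, 0.13 to 0.25 kg, both ends alike. Origin at its middle, on its axis; its own x runs along its length. Starts lying level in the wooden rest, axis 45 mm above the bench.
- rest: Wooden drying rest, fixed to the bench: board 150 (x) x 75 (y) x 8 mm with two upright blocks at x = -55 and +55 mm that carry the tube along x, their tops 33 mm high, side lips to 40 mm; free between the blocks. Origin under its middle, on the bench.
- gate_arm (a joint): Spring-closed valve arm on top of the cream block, level, on an upright spindle. 0 rad = closed, where its spring returns it (pointing 50 degrees from the head's +x towards its +y); grows anticlockwise seen from above, forward to the head's -x side, to a hard stop at 1.05 rad. At the post the spring pushes back with 3 N at 0, 8 N at the stop.
- spindle (a point): On the spindle axis of the valve arm, at the height of the arm bar's middle, 110 mm above the bench; axes as head.
- post_top (a point): Centre of the top of the upright black post at the arm's free end, 160 mm above the bench and 100 mm from the spindle axis. The post is a round pin 14 mm diameter rising 46 mm above the arm bar (bar 14 mm wide, 8 mm thick, its top 114 mm above the bench; a round boss 22 mm wide under the post).
- jar: Bystander: amber glass jar with steel lid, 66 mm diameter, 85 mm high, origin under its middle.
- cup: Bystander: white ceramic cup, 70 mm wide, 70 mm high, origin under its middle.
- coasters: Bystander: stack of round cork coasters, 84 mm diameter, 45 mm high, origin under its middle.
Mind the look-alikes: they are no part of the job. There is more than one size of the tube; the one meant has the size given above.

How it is judged:
On the way, in this order (a step that is already met when the one before it is completed fails the run):
1. the tube is home in the fork clip with the jaw shut over it (x of tube in the frame of fork_seat between -0.004 and 0.004 m and y of tube in the frame of fork_seat between -0.012 and 0.012 m and z of tube in the frame of fork_seat between -0.004 and 0.004 m and angle between the x axis of tube and the y axis of fork_seat, either way round below 0.06 rad and value of joint jaw below 0.05 rad), for 0.2 s.
2. the tube is let go and the gripper holds the valve arm at its stop (value of joint gate_arm above 0.98 rad and contact force between the fingers and gate_arm above 1.5 N and contact force between the fingers and tube below 0.2 N), for 0.3 s.
At the end, for the whole second after the job is handed in: Tube at rest in the clip, not touched by the fingers: middle within 4 mm of the seat across and in height, 12 mm along, 0.06 rad of its line, jaw below 0.05 rad. Valve arm at 0.98 rad or more, pressed by the fingers with over 1.5 N, through the last second. Bystanders within 30 mm (all of step 1 and all of step 2 and linear speed of tube below 0.02 m/s); the arm keeps its last pose, push and grip.
It fails at once if the jar moved by more than 30 mm (distance of jar from where it was at the start of the episode above 0.03 m).
It fails at once if the cup moved by more than 30 mm (distance of cup from where it was at the start of the episode above 0.03 m).
It fails at once if the coasters moved by more than 30 mm (distance of coasters from where it was at the start of the episode above 0.03 m).
It also fails if it takes over 58 s, if anything falls off the work surface, if the arm or the gripper's body presses on something with over 40 N, if the wrist force passes 120 N, or if a joint passes its speed limit or range.

### The arm

A 6-joint arm with a two-finger parallel gripper is mounted at the origin on the work surface. World frame = base frame: x ahead of the robot, y to its left, z up, the work surface at z = 0. Lengths are in m, angles in rad, forces in N, time in s.
With the tool pointing down it reaches from about 0.35 to 0.85 m from the base axis. Payload 8.1 kg.
Tool frame: the origin (TCP) lies at the very end of the fingers, on their centre line; the grasp point (between the pads) lies 19 mm behind it (robot.pinch_z is the distance from the TCP to the grasp point, in m); y points along the fingers, x is the direction in which the jaws open and shut, and the axes are right-handed (so a half turn about y gives the same grasp; the last joint's range is limited). The gripper opens to 93 mm and grips with 3 to 60 N. Pads are 15 mm wide; open, the fingers measure 128 mm over their backs; the gripper's body (75 mm by 188 mm) begins 65 mm behind the grasp point.
Start: joints at [-1.429, 0.13, 1.488, -0, 1.523, -0.085], TCP at [0.135, -0.585, 0.196] pointing down, gripper open.
Joint ranges: [-2.96, 2.96], [-0.89, 2.26], [0.02, 2.5], [-1.34, 4.48], [0, 2.73], [-2.66, 2.66]. Speed limits (rad/s): [2.39, 2.39, 2.79, 3.14, 3.14, 3.14].

### API

Orientations are given as a rotation vector (axis times angle).
In Python, from plant import robot gives the robot as it stands.
- The arm moves only by the shell command python3 -m inch 'ROWS' [FORCE]. ROWS is JSON, a list of rows, each a list of 5 numbers: the closure, from -1 (fully open) to 1 (shut), then the shift along the world's x, y, z in m, then the turn about the world's z in rad. A call has 1 to 8 rows; each row is the pose to reach, as a shift and turn from the pose measured when the call began; what a row does not reach only later rows make up. A row lasts 1/8 s, in which the tool goes at most 62.5 mm and 10.7 degrees, less where a joint would pass 70% of its speed; a pose out of reach is approached as far as the arm can. A call with a gripper value outside its range is refused whole. The fingers move at their own pace and stop on an object; FORCE is the grip in N (left out, the last holds). Time passes only in rows, so rows that repeat a pose let the fingers close. It gives the time, the measured TCP pose, the force and the opening at its end, in the units of the state.
- robot.read_state(): the state, without advancing time (a new reading comes with each control period).
- robot.read_camera(name): name is "side" or "top"; returns a dict with "color" (480x640x3 uint8, red, green, blue), "mtx" (3x3 intrinsics, pixels), "R" (3x3) and "t" (3): a world point X has camera coordinates R X + t. Camera axes: x right, y down, z forward; pixel columns grow to the right and rows downward; lengths in m; the calibration is good to about 2 mm. A picture is of the moment at which its call begins. There is no depth.
- robot.close_job(): hands the job in, once; it reports no verdict.
The state is a dict: "t": time; "q": joint angles; "dq": joint speeds; "joint_torque": joint torques, N m; "tool_pos": TCP position; "orientation": TCP orientation; "force": force on the tool from outside, world axes, zero at the start; "wrist_torque": the same for the moment, N m; "opening": finger opening in m.
Only numpy, scipy, OpenCV 4.12 (cv2) and the standard library are available. Lean on these libraries where they do the work, as an engineer would, in place of code of your own. Each camera call takes 0.05 s, during which the arm holds its last target. There are 200 camera calls.

## Working session

There is one attempt and no reset: what is moved stays moved. The work goes in short steps, Python scripts to look and compute and a shell command to move; the robot and the scene stay as the last step left them, time stands still between calls to the robot, and variables do not carry over. Pictures are saved under pics/ and viewed, about 8 in all and at most 12, crops included, and the job is handed in when it is done.

```bash
mkdir -p pics; ls; cat > h.py <<'E'
import numpy as np, cv2
from plant import robot
def shot(n,f):
    c=robot.read_camera(n); cv2.imwrite(f,c["color"][:,:,::-1]); np.savez(f.replace('.png','.npz'),**c); return c
def load(f): return np.load(f)
def ray(c,u,v):
    d=c["R"].T@np.linalg.solve(c["mtx"],[u,v,1.]); o=-c["R"].T@c["t"]; return o,d/np.linalg.norm(d)
def onz(c,u,v,z):
    o,d=ray(c,u,v); return o+d*(z-o[2])/d[2]
def tri(rs):
    A=np.zeros((3,3));b=np.zeros(3)
    for o,d in rs: P=np.eye(3)-np.outer(d,d);A+=P;b+=P@o
    x=np.linalg.solve(A,b); return x,[np.linalg.norm((np.eye(3)-np.outer(d,d))@(x-o)) for o,d in rs]
def proj(c,X):
    p=c["mtx"]@(c["R"]@np.asarray(X,float)+c["t"]); return p[:2]/p[2]
E
python3 - <<'E'
from h import *
for n in("side","top"):
    c=shot(n,f"pics/{n}0.png"); print(n,c["mtx"].round(1).tolist(),(-c["R"].T@c["t"]).round(3),c["R"].round(2).tolist())
s=robot.read_state();print(s)
E
```

```text
pics
side [[616.5, 0.0, 316.8], [0.0, 616.5, 242.2], [0.0, 0.0, 1.0]] [0.073 0.809 1.18 ] [[-0.91, -0.42, -0.02], [-0.3, 0.66, -0.69], [0.3, -0.62, -0.72]]
top [[488.6, 0.0, 316.8], [0.0, 488.6, 236.4], [0.0, 0.0, 1.0]] [ 0.315 -0.117  1.236] [[-0.02, -1.0, -0.01], [-0.99, 0.02, -0.15], [0.15, 0.01, -0.99]]
{'t': 0.1, 'q': array([-1.42942998e+00,  1.31092151e-01,  1.48915559e+00, -1.14385807e-05,
        1.52299132e+00, -8.53915918e-02]), 'dq': array([-0.00047511, -0.00257647, -0.0019947 ,  0.00180235, -0.00083446,
        0.00033382]), 'joint_torque': array([ 6.65238640e-04, -5.61343360e+01, -4.93096089e+01,  7.69859366e-02,
        2.91145529e-02, -6.95069730e-05]), 'tool_pos': array([ 0.13483723, -0.58409569,  0.1947966 ]), 'orientation': array([-1.30680357,  1.0413743 , -1.03936203]), 'force': array([0.06298449, 0.31179741, 0.27209771]), 'wrist_torque': array([-0.02384124,  0.00074911, -0.00165827]), 'opening': 0.09302974421453904}
```

View pics/top0.png

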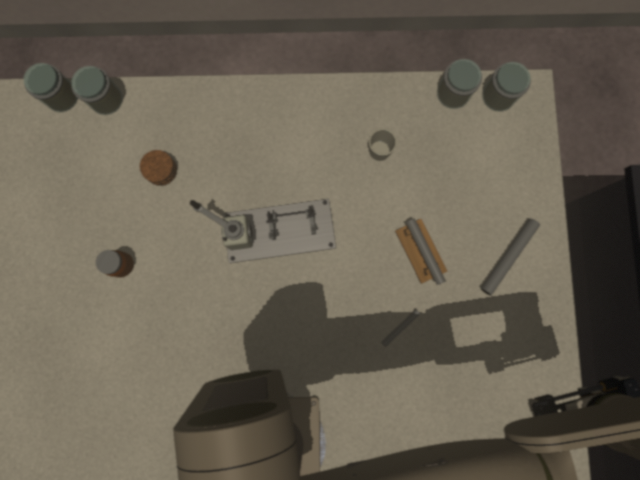

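View pics/side0.png

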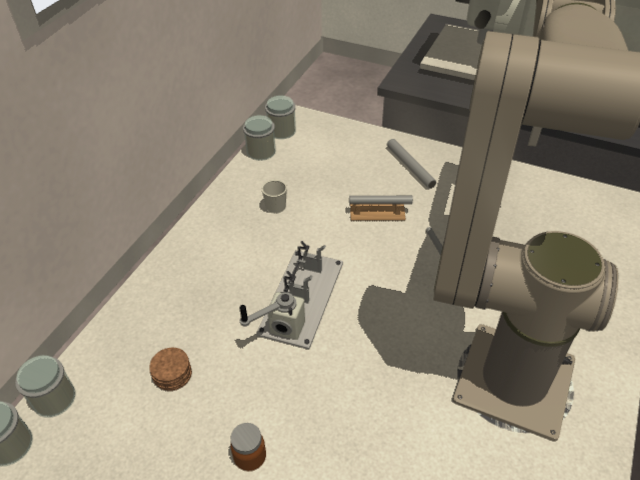

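Candidates for the tube, in top-image pixels:
- The tube on the wooden rest at (425,250), about 70 px or 170 mm long.
- A longer, thicker tube lying loose at (510,256).
- A thin rod at (400,328).

By description I choose the one on the rest. The valve arm's post is at about (195,204) and the clip at about (292,220). Next I check both in close crops.

```bash
python3 - <<'E'
from h import *
t=cv2.imread('pics/top0.png');s=cv2.imread('pics/side0.png')
def cr(i,x,y,w,h,k): return cv2.convertScaleAbs(cv2.resize(i[y:y+h,x:x+w],None,fx=k,fy=k,interpolation=cv2.INTER_CUBIC),alpha=1.6)
a=cr(t,185,190,160,80,5) # 800x400
cv2.imwrite('pics/c1.png',a)
b=np.hstack([cr(t,390,205,60,90,6),cr(s,340,180,80,90,6)[:, :440]]);cv2.imwrite('pics/c2.png',b)
cv2.imwrite('pics/c3.png',cr(s,230,235,120,115,5))
E
```

```text
(no output)
```

View pics/c1.png

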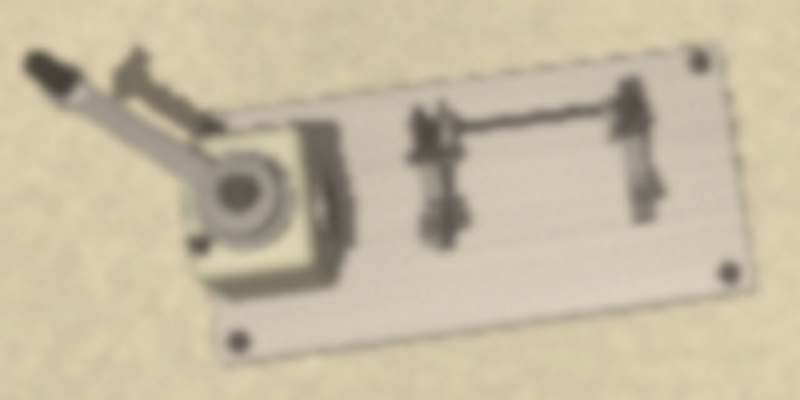

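View pics/c2.png

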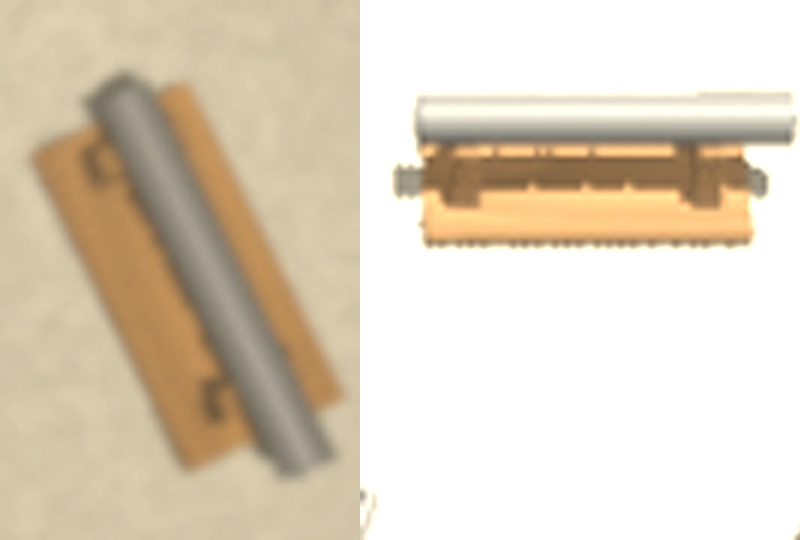

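View pics/c3.png

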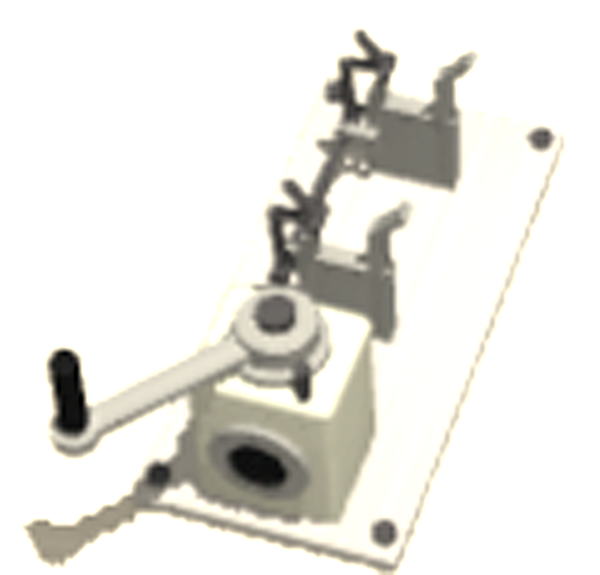

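The top crop shows the head nearly parallel to the world axes: jaw side to +x, block to +y, post at the upper left. The rest crop shows a single plain tube about 170 mm long, overhanging the rest at both ends, so the choice holds. The side crop shows post top (63,358), spindle (275,312) and the plate corners. Next I fit the positions.

```bash
cat > fit.py <<'E'
from h import *
from scipy.optimize import least_squares
T=load('pics/top0.npz');S=load('pics/side0.npz')
tp=lambda x,y:(185+x/5,190+y/5); sp=lambda x,y:(230+x/5,235+y/5)
c,s=np.cos(np.radians(50)),np.sin(np.radians(50))
obs=[(T,tp(718,44),(.065,-.1025,.012)),(T,tp(755,290),(-.065,-.1025,.012)),(T,tp(222,363),(-.065,.1725,.012)),
(S,sp(561,140),(-.065,-.1025,.012)),(S,sp(397,570),(-.065,.1725,.012))]
def W(p,X):
    a=p[2];return np.array([p[0]+np.cos(a)*X[0]-np.sin(a)*X[1],p[1]+np.sin(a)*X[0]+np.cos(a)*X[1],X[2]])
f=lambda p:np.concatenate([proj(C,W(p,X))-u for C,u,X in obs])
r=least_squares(f,[.4,0,0],loss='soft_l1');head=r.x
if __name__=="__main__":
    print('head',head,'res',f(head).round(1).reshape(-1,2).tolist())
    def inh(X):
        a=head[2];d=X[:2]-head[:2];return np.round([np.cos(a)*d[0]+np.sin(a)*d[1],-np.sin(a)*d[0]+np.cos(a)*d[1],X[2]],4)
    for n,a,b in[('post',tp(37,62),sp(63,358)),('spindle',tp(240,192),sp(275,312))]:
        X,e=tri([ray(T,*a),ray(S,*b)]);print(n,X.round(4),np.round(e,4),'in head',inh(X))
    E=[tri([ray(T,390+122/6,205+88/6),ray(S,412.5,199.8)]),tri([ray(T,390+305/6,205+462/6),ray(S,349.5,199.7)])]
    if E[0][1][0]>.02: E=[tri([ray(T,390+122/6,205+88/6),ray(S,349.5,199.7)]),tri([ray(T,390+305/6,205+462/6),ray(S,412.5,199.8)])]
    a,b=E[0][0],E[1][0];print(E);print('mid',(a+b)/2,'len',np.linalg.norm(a-b),'yaw',np.degrees(np.arctan2(*(a-b)[1::-1])))
    print('seat',W(head,(0,0,.075)),'post closed',W(head,(.1*c,.135+.1*s,.16)))
    from scipy.spatial.transform import Rotation as R
    print(R.from_rotvec(robot.read_state()['orientation']).as_matrix().round(3))
E
python3 fit.py
```

```text
head [ 0.52124844 -0.04877199  0.12377426] res [[-0.0, -0.6], [-0.0, 0.0], [-1.6, 0.6], [0.9, -1.4], [-0.3, -0.3]]
post [0.5592 0.1671 0.1628] [0. 0.] in head [0.0644 0.2096 0.1628]
spindle [0.5054 0.0822 0.1236] [0.0004 0.0004] in head [0.0005 0.132  0.1236]
[(array([ 0.53125535, -0.34255139,  0.04793378]), [np.float64(0.0009550666696253535), np.float64(0.0009550666696252354)]), (array([ 0.37580174, -0.40925827,  0.04946696]), [np.float64(0.0018094696193240907), np.float64(0.0018094696193242167)])]
mid [ 0.45352855 -0.37590483  0.04870037] len 0.16916850710741593 yaw 23.224712095410855
seat [ 0.52124844 -0.04877199  0.075     ] post closed [0.55891109 0.16914938 0.16      ]
[[ 0.225 -0.     0.974]
 [-0.974  0.002  0.225]
 [-0.002 -1.     0.   ]]
```

Everything agrees: residuals are about 1 px and the tube length comes out at 169 mm. I go above the tube.

```bash
python3 -m inch '[[-1,0.08,0.052,0,0.04],[-1,0.13,0.085,0,0.1],[-1,0.18,0.117,0,0.178],[-1,0.23,0.15,0,0.178],[-1,0.28,0.182,0,0.178],[-1,0.319,0.208,0,0.178],[-1,0.319,0.208,-0.05,0.178],[-1,0.319,0.208,-0.09,0.178]]' 50
python3 - <<'E'
from h import *
from fit import *
s=robot.read_state();print(s['tool_pos'],s['orientation'],robot.pinch_z)
for z in(.05,.075,.1):
  X=onz(T,185+530/5,190+118/5,z);a=head[2];d=X[:2]-head[:2];print(z,np.cos(a)*d[0]+np.sin(a)*d[1])
c=shot('side','pics/side1.png');t=shot('top','pics/top1.png')
def cr(i,x,y,w,h,k): return cv2.convertScaleAbs(cv2.resize(i[y:y+h,x:x+w],None,fx=k,fy=k,interpolation=cv2.INTER_CUBIC),alpha=1.3)
cv2.imwrite('pics/d1.png',np.hstack([cr(cv2.imread('pics/side1.png'),310,110,130,130,3),cr(cv2.imread('pics/top1.png'),360,190,130,130,3)]))
E
```

```text
t: 1.1
tool_pos: [0.4547, -0.3746, 0.1029]
orientation: [-1.374, 0.906, -0.902]
force: [-1.6, -0.8, -0.9]
opening: 0.0931
[ 0.45466758 -0.37459555  0.10292374] [-1.37357591  0.90563716 -0.90229607] 0.0188
0.05 0.030844867506186698
0.075 0.025697119059139652
0.1 0.0205493706120925
```

View pics/d1.png

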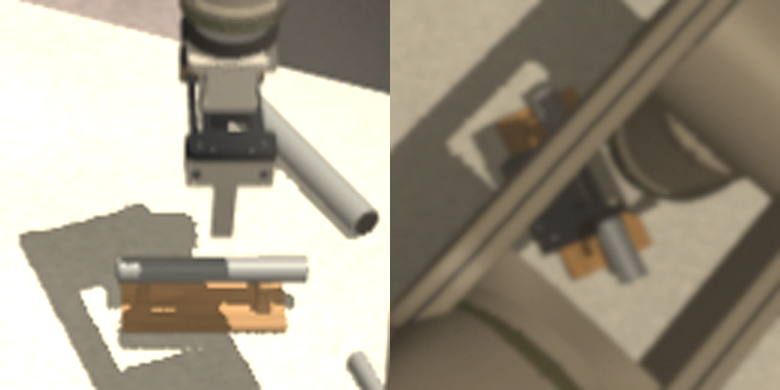

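The fingers straddle the tube: side crop, finger at (222,235) above a tube running from x=117 to 306. Descend and grip.

```bash
python3 -m inch '[[-1,-0.001,-0.001,-0.04,0],[-1,-0.001,-0.001,-0.073,0],[-1,-0.001,-0.001,-0.073,0],[1,-0.001,-0.001,-0.073,0],[1,-0.001,-0.001,-0.073,0],[1,-0.001,-0.001,-0.073,0],[1,-0.001,-0.001,-0.073,0],[1,-0.001,-0.001,-0.073,0]]' 50
python3 - <<'E'
from h import *
from fit import *
for z in(.04,.05,.06,.075,.09,.1):
  for y in (-.02,.02):
    for x in (.026,.031):print(z,y,x,((proj(S,W(head,(x,y,z)))-[230,235])*5).round())
from scipy.spatial.transform import Rotation as R
m=R.from_rotvec(robot.read_state()['orientation']).as_matrix();print(m.round(3),np.degrees(np.arctan2(m[1,0],m[0,0])),robot.read_state()['q'].round(2))
E
```

```text
t: 2.2
tool_pos: [0.45, -0.3736, 0.0258]
orientation: [-1.371, 0.914, -0.896]
force: [-0.6, -0.6, -0.9]
opening: 0.0476
0.04 -0.02 0.026 [341. 174.]
0.04 -0.02 0.031 [332. 172.]
0.04 0.02 0.026 [314. 234.]
0.04 0.02 0.031 [304. 232.]
0.05 -0.02 0.026 [341. 161.]
0.05 -0.02 0.031 [331. 158.]
0.05 0.02 0.026 [313. 221.]
0.05 0.02 0.031 [304. 218.]
0.06 -0.02 0.026 [340. 147.]
0.06 -0.02 0.031 [330. 145.]
0.06 0.02 0.026 [312. 207.]
0.06 0.02 0.031 [303. 205.]
0.075 -0.02 0.026 [339. 126.]
0.075 -0.02 0.031 [329. 124.]
0.075 0.02 0.026 [311. 186.]
0.075 0.02 0.031 [301. 184.]
0.09 -0.02 0.026 [337. 105.]
0.09 -0.02 0.031 [328. 103.]
0.09 0.02 0.026 [310. 166.]
0.09 0.02 0.031 [300. 163.]
0.1 -0.02 0.026 [337.  91.]
0.1 -0.02 0.031 [327.  89.]
0.1 0.02 0.026 [309. 152.]
0.1 0.02 0.031 [299. 149.]
[[ 0.395 -0.008  0.919]
 [-0.919  0.009  0.395]
 [-0.011 -1.    -0.004]] -66.7542231978195 [-0.78  0.25  1.68  0.    1.23  0.38]
```

```bash
python3 -m inch '[[-0.1,0.003,-0.002,0.007,0],[-0.1,0.003,-0.002,0.007,0],[-0.1,0.003,-0.002,0.007,0],[1,0.003,-0.002,0.007,0],[1,0.003,-0.002,0.007,0],[1,0.003,-0.002,0.007,0],[1,0.003,-0.002,0.007,0],[1,0.003,-0.002,0.007,0]]' 50
```

```text
t: 3.2
tool_pos: [0.4533, -0.3759, 0.0334]
orientation: [-1.372, 0.914, -0.896]
force: [-0.7, 1.2, 9.7]
opening: 0.0056
```

The opening is 5.6 mm, so the tube is not properly between the pads. I look.

```bash
python3 - <<'E'
from h import *
c=shot('side','pics/side2.png');t=shot('top','pics/top2.png');print(robot.read_state()['opening'],robot.read_state()['force'])
def cr(i,x,y,w,h,k): return cv2.convertScaleAbs(cv2.resize(i[y:y+h,x:x+w],None,fx=k,fy=k,interpolation=cv2.INTER_CUBIC),alpha=1.3)
cv2.imwrite('pics/d2.png',np.hstack([cr(cv2.imread('pics/side2.png'),330,150,100,100,4),cr(cv2.imread('pics/top2.png'),370,200,100,100,4)]))
E
```

```text
0.001203834730623741 [-1.12534782 -0.67521077  6.34561277]
```

View pics/d2.png

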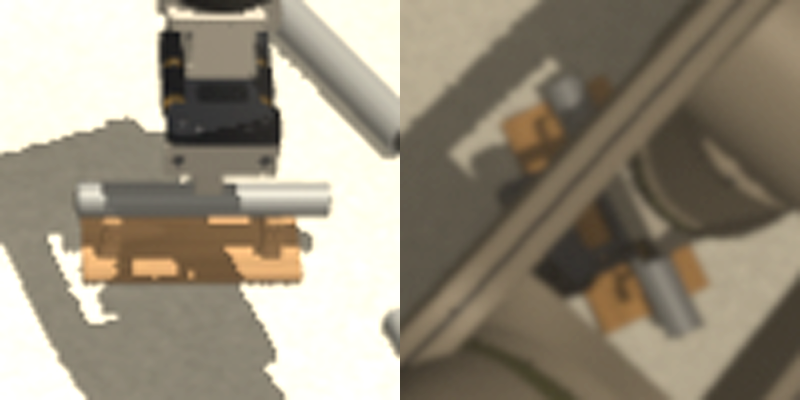

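```bash
python3 - <<'E'
from h import *
from fit import S,T
for p in[(.4547,-.3746,.1029),(.4533,-.3759,.0334),(.4535,-.3759,.0487),(.4535,-.3759,.045)]: print(p,proj(S,p),proj(T,p))
a=np.array([.45467,-.37460,.10292])
# joint-speed / jaw dir offset tests
j=np.array([.395,-.919,0])
for d in(-.055,.055): print(d,proj(S,a+d*j),proj(T,a+d*j))
n=np.array([.919,.395,0])
for k in(-.085,.085): print('tube end',proj(S,np.array([.4535,-.3759,.045])+k*n),proj(T,np.array([.4535,-.3759,.045])+k*n))
E
```

```text
(0.4547, -0.3746, 0.1029) [381.04033963 184.6944082 ] [429.9344108  247.78034148]
(0.4533, -0.3759, 0.0334) [380.1780523  203.85703758] [424.27912358 251.88380825]
(0.4535, -0.3759, 0.0487) [380.43863495 199.68401558] [425.58785201 251.06291793]
(0.4535, -0.3759, 0.045) [380.35858139 200.69331689] [425.26736273 251.24372336]
-0.055 [381.95994906 198.74275783] [408.66307807 257.42356311]
0.055 [380.18424354 171.27976322] [451.10003018 238.21063669]
tube end [411.84213995 200.94303033] [440.71099937 282.99690776]
tube end [348.97650097 200.44440833] [410.12680806 220.11369643]
```

Tube rows are unchanged in the side image, so it hasn't moved. The fingers seem to have closed over its top, which means the tips may sit higher than reported. I test by lifting a little and looking closer.

```bash
python3 -m inch '[[1,0,0,0.02,0],[1,0,0,0.04,0],[1,0,0,0.04,0],[1,0,0,0.04,0]]'
python3 - <<'E'
from h import *
c=shot('side','pics/side3.png');p=robot.read_state()['tool_pos'];print(p,robot.read_state()['force'],((proj(c,p)-[330,130])*8),robot.read_state()['opening'])
i=cv2.imread('pics/side3.png')[130:205,330:420]
cv2.imwrite('pics/d3.png',cv2.resize(i,None,fx=8,fy=8,interpolation=cv2.INTER_CUBIC))
E
```

```text
t: 3.8
tool_pos: [0.4538, -0.3765, 0.0743]
orientation: [-1.372, 0.912, -0.898]
force: [-0.4, -0.0, -0.5]
opening: 0.0006
[ 0.45346331 -0.37617613  0.07366496] [1.05445282 0.49176867 0.88677526] [408.28158002 501.83305799] 0.00027126444649318743
```

View pics/d3.png

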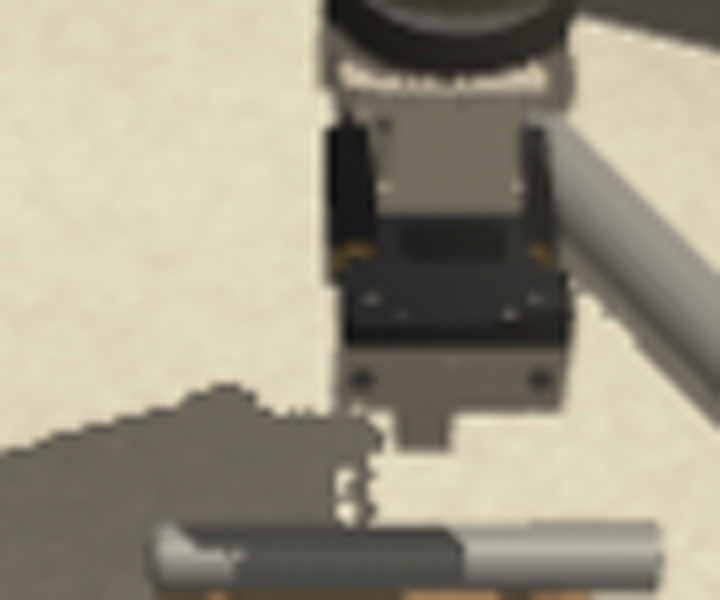

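The closed fingertip appears 6.5 px (about 24 mm) above where the reported TCP projects. That matches the 6-10 N contact on the tube top at a reported z of 0.033. So the tips really sit about 24 mm higher than reported. I regrip lower, which stays clear of the board under either explanation.

```bash
python3 -m inch '[[-1,0,0,0,0],[-1,0,0,0,0],[-1,0,0,0,0],[-1,0,0,0,0],[-1,0,0,0,0],[-1,0,0,-0.03,0],[-1,0,0,-0.05,0],[-1,0,0,-0.058,0]]' && python3 -m inch '[[-1,0,0,0,0],[1,0,0,-0.003,0],[1,0,0,-0.003,0],[1,0,0,-0.003,0],[1,0,0,-0.003,0],[1,0,0,-0.003,0],[1,0,0,-0.003,0],[1,0,0,-0.003,0]]' 50
```

```text
t: 4.85
tool_pos: [0.4525, -0.3752, 0.0137]
orientation: [-1.371, 0.915, -0.894]
force: [-0.5, -1.0, 0.1]
opening: 0.0761
t: 5.85
tool_pos: [0.4525, -0.3752, 0.0107]
orientation: [-1.371, 0.915, -0.894]
force: [1.2, -2.7, 0.6]
opening: 0.0252
```

Gripped, at about tube diameter. Lift.

```bash
python3 -m inch '[[1,0,0,0,0],[1,0,0,0,0],[1,0,0,0.02,0],[1,0,0,0.05,0],[1,0,0,0.09,0],[1,0,0,0.13,0],[1,0,0,0.13,0]]' 50
python3 - <<'E'
from h import *
from fit import S,head
c=shot('side','pics/side4.png');p=robot.read_state()['tool_pos'];print(p,robot.read_state()['force'],((proj(c,p)-[300,110])*6),robot.read_state()['opening'])
i=cv2.imread('pics/side4.png')[110:210,300:430]
cv2.imwrite('pics/d4.png',cv2.resize(i,None,fx=6,fy=6,interpolation=cv2.INTER_CUBIC))
n=np.array([.919,.395,0]);q=p+[0,0,.0343]
for k in(-.085,0,.085): print((proj(S,q+k*n)-[300,110])*6)
E
```

```text
t: 6.72
tool_pos: [0.4547, -0.3773, 0.1465]
orientation: [-1.373, 0.909, -0.902]
force: [-0.2, 0.0, -2.0]
opening: 0.0233
[ 0.45355762 -0.37621355  0.14348035] [-0.670919   -0.26197252 -2.7938729 ] [495.61602288 375.60737036] 0.023017683280457026
[700.98758306 314.68828477]
[500.54407236 313.49437617]
[300.78586676 312.30454947]
```

View pics/d4.png

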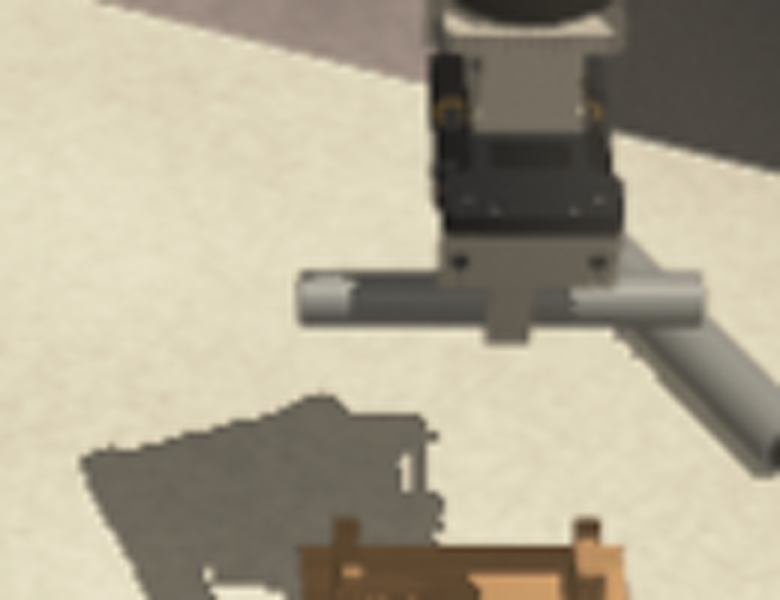

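The tube is held level: ends at (297,298) and (705,298), finger at x=508, so it is gripped within about 3 mm of its middle. Carry it over the seat, turning +1.29 rad.

```bash
python3 -m inch '[[1,0.01,0.04,0,0.16],[1,0.018,0.08,0,0.33],[1,0.026,0.125,0,0.5],[1,0.035,0.17,0,0.67],[1,0.044,0.215,0,0.84],[1,0.052,0.255,0,1.0],[1,0.06,0.295,0,1.16],[1,0.067,0.327,0,1.29]]' 50 && python3 -m inch '[[1,0,0,0,0],[1,0,0,0,0],[1,0,0,0,0]]'
python3 - <<'E'
from h import *
from fit import S,head,W
from scipy.spatial.transform import Rotation as R
c=shot('side','pics/side5.png');s=robot.read_state();p=s['tool_pos'];m=R.from_rotvec(s['orientation']).as_matrix()
print(p,s['force'],s['opening'],'jaw yaw',np.degrees(np.arctan2(m[1,0],m[0,0])),'want',np.degrees(head[2]))
i=cv2.imread('pics/side5.png')[160:360,200:380]
i=cv2.resize(i,None,fx=3,fy=3,interpolation=cv2.INTER_CUBIC)
cv2.imwrite('pics/d5.png',i)
a=head[2];n=np.array([-np.sin(a),np.cos(a),0])
for k in(-.085,.085): print((proj(c,p+[0,0,.0343]+k*n)-[200,160])*3)
E
```

```text
t: 7.78
tool_pos: [0.5193, -0.0473, 0.1416]
orientation: [-1.571, -0.094, 0.111]
force: [0.1, -0.3, -2.7]
opening: 0.0228
t: 8.15
tool_pos: [0.5187, -0.0482, 0.141]
orientation: [-1.571, -0.091, 0.11]
force: [0.4, 0.1, -2.0]
opening: 0.023
[ 0.5189064  -0.04824811  0.14121415] [-0.80890518 -0.11451511 -2.81074545] 0.02298181629367198 jaw yaw 7.351714100472408 want 7.091742936792374
[349.0360092  164.66788198]
[276.96199925 320.50436514]
```

View pics/d5.png

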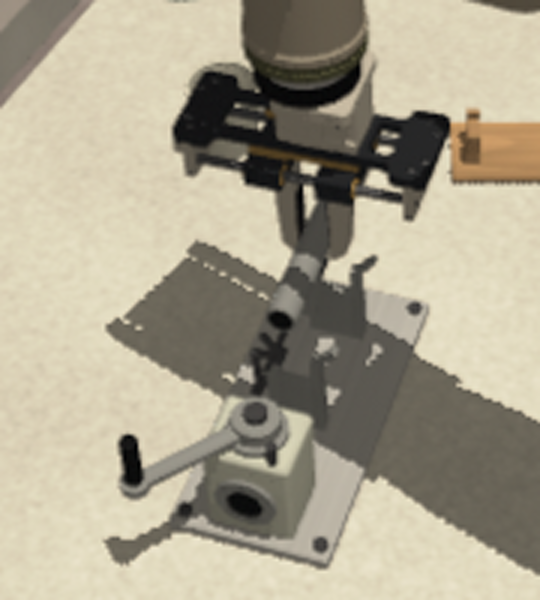

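The tube is over the clip with its near end at (281,320), against a predicted (277,320). The image and the state both ask for about +3 mm in x. I descend to just above the jaw.

```bash
python3 -m inch '[[1,0.003,-0.0005,-0.03,0],[1,0.003,-0.0005,-0.06,0],[1,0.003,-0.0005,-0.07,0],[1,0.003,-0.0005,-0.07,0],[1,0.003,-0.0005,-0.07,0]]' 60
```

```text
t: 8.82
tool_pos: [0.5229, -0.0492, 0.0727]
orientation: [-1.571, -0.093, 0.108]
force: [0.0, 0.4, -2.3]
opening: 0.0226
```

```bash
python3 -m inch '[[1,-0.001,0,-0.004,0],[1,-0.001,0,-0.008,0],[1,-0.001,0,-0.012,0],[1,-0.001,0,-0.012,0]]' 60;python3 -m inch '[[1,0,0,-0.003,0],[1,0,0,-0.005,0],[1,0,0,-0.005,0]]' 60
```

```text
t: 9.32
tool_pos: [0.5215, -0.0493, 0.0604]
orientation: [-1.571, -0.092, 0.109]
force: [-2.7, -1.4, -1.4]
opening: 0.0226
t: 9.7
tool_pos: [0.5219, -0.0494, 0.056]
orientation: [-1.572, -0.092, 0.108]
force: [-2.2, -0.6, 4.0]
opening: 0.0226
```

```bash
python3 -m inch '[[1,0,0,-0.003,0],[1,0,0,-0.005,0],[1,0,0,-0.005,0]]' 60;python3 -m inch '[[1,0,0,-0.003,0],[1,0,0,-0.005,0],[1,0,0,-0.005,0]]' 60
```

```text
t: 10.07
tool_pos: [0.5222, -0.0493, 0.0508]
orientation: [-1.572, -0.093, 0.107]
force: [-0.5, -0.4, 1.6]
opening: 0.0227
t: 10.45
tool_pos: [0.5224, -0.0492, 0.0456]
orientation: [-1.572, -0.093, 0.107]
force: [2.0, -0.3, 0.5]
opening: 0.0229
```

```bash
python3 -m inch '[[1,0,0,-0.003,0],[1,0,0,-0.005,0],[1,0,0,-0.005,0]]' 60
```

```text
t: 10.82
tool_pos: [0.5224, -0.0491, 0.0407]
orientation: [-1.571, -0.093, 0.107]
force: [1.0, 0.5, 2.8]
opening: 0.0228
```

```bash
python3 -m inch '[[1,0,0,-0.002,0],[1,0,0,-0.002,0]]' 60;python3 -m inch '[[1,0,0,-0.002,0],[1,0,0,-0.002,0]]' 60
```

```text
t: 11.08
tool_pos: [0.5226, -0.0492, 0.0405]
orientation: [-1.572, -0.093, 0.107]
force: [-9.2, 1.7, 18.7]
opening: 0.0228
t: 11.32
tool_pos: [0.5226, -0.0492, 0.0404]
orientation: [-1.572, -0.093, 0.108]
force: [-10.8, 2.5, 20.2]
opening: 0.0224
```

Firm stop exactly at the nominal home height. Release a little and retreat.

```bash
python3 -m inch '[[1,0,0,0,0],[0.4,0,0,0,0],[0.35,0,0,0,0],[0.35,0,0,0,0],[0.3,0,0,0.0,0],[0.3,0,0,0.004,0]]' 10; python3 -m inch '[[0.3,0,0,0.03,0],[0.3,0,0,0.08,0],[0.3,0,0,0.11,0],[0.3,0,0,0.11,0],[0.3,0,0,0.11,0]]' 
python3 - <<'E'
from h import *
from fit import head,W
c=shot('side','pics/side6.png');t=shot('top','pics/top6.png');s=robot.read_state();print(s['tool_pos'],s['force'],s['opening'])
i=cv2.imread('pics/side6.png')[200:330,230:350]
cv2.imwrite('pics/d6.png',cv2.resize(i,None,fx=4.5,fy=4.5,interpolation=cv2.INTER_CUBIC))
for k in(-.085,.085): print((proj(c,W(head,(0,k,.075)))-[230,200])*4.5)
E
```

```text
t: 12.08
tool_pos: [0.5222, -0.0491, 0.0442]
orientation: [-1.572, -0.093, 0.108]
force: [-0.6, 0.3, -0.0]
opening: 0.0322
t: 12.7
tool_pos: [0.5218, -0.049, 0.1534]
orientation: [-1.571, -0.092, 0.109]
force: [0.6, -0.2, -1.1]
opening: 0.0327
[ 0.52109902 -0.04892298  0.15243309] [ 0.68583262  0.21430103 -0.51092247] 0.0326190630567388
[388.12102589 197.36903669]
[285.62371337 429.16445099]
```

View pics/d6.png

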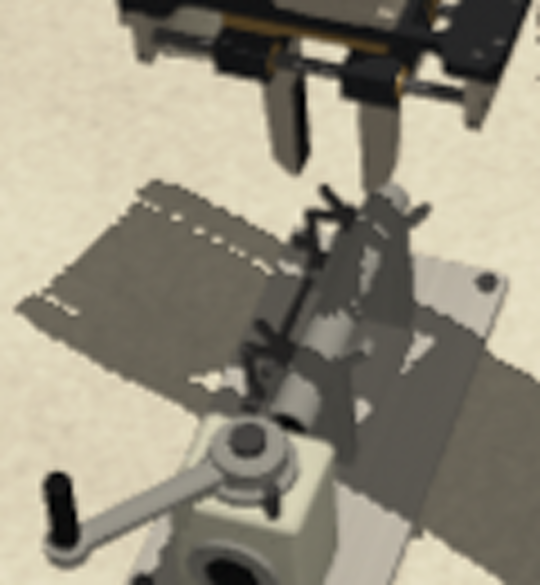

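The tube lies in the clip. Both jaw noses are at their original shut pixels, (308,247) and (293,277) in the full frame, and the far end is at (393,190) as predicted. Next I calculate the fingertip height offset for the post grasp, taking the tips at about (297,172) and (372,190).

```bash
python3 - <<'E'
from h import *
c=load('pics/side6.npz');p=np.array([.5211,-.0489,.1524]);j=np.array([.9916,.128,0])
for dz in(0,.012,.024):
  print(dz,[((proj(c,p+[0,0,dz]+k*j)-[230,200])*4.5).round() for k in(-.022,.022)])
E
python3 -m inch '[[-1,0,0,0.045,0],[-1,0.01,0.06,0.06,0],[-1,0.02,0.12,0.06,0],[-1,0.03,0.18,0.06,0],[-1,0.037,0.217,0.06,0],[-1,0.038,0.218,0.06,0],[-1,0.038,0.218,0.06,0]]'
```

```text
0 [array([376., 218.]), array([294., 200.])]
0.012 [array([375., 201.]), array([293., 183.])]
0.024 [array([375., 185.]), array([292., 167.])]
t: 13.68
tool_pos: [0.5585, 0.1685, 0.2111]
orientation: [-1.572, -0.089, 0.112]
force: [0.1, 0.1, -0.1]
opening: 0.0923
```

The tips are about 21 mm above the reported TCP, confirmed again. I descend around the post to a reported z of 0.108 (true tip about 0.129, bar top 0.114) and grip.

```bash
python3 -m inch '[[-1,0,0,-0.05,0],[-1,0,0,-0.08,0],[-1,0,0,-0.09,0],[-1,0,0,-0.09,0]]' && python3 -m inch '[[-1,0,0,-0.013,0],[-1,0,0,-0.013,0],[1,0,0,-0.013,0],[1,0,0,-0.013,0],[1,0,0,-0.013,0],[1,0,0,-0.013,0],[1,0,0,-0.013,0],[1,0,0,-0.013,0]]' 30; python3 -m inch '[[1,0,0,0,0],[1,0,0,0,0],[1,0,0,0,0],[1,0,0,0,0]]' 40
```

```text
t: 14.18
tool_pos: [0.5584, 0.1675, 0.121]
orientation: [-1.572, -0.087, 0.112]
force: [-0.2, -0.1, 0.2]
opening: 0.0932
t: 15.18
tool_pos: [0.5583, 0.1676, 0.108]
orientation: [-1.572, -0.087, 0.112]
force: [-0.1, 0.0, -0.3]
opening: 0.0374
t: 15.68
tool_pos: [0.5596, 0.1682, 0.1083]
orientation: [-1.571, -0.09, 0.11]
force: [5.6, 3.0, -3.6]
opening: 0.0132
```

```bash
python3 -m inch '[[1,-0.006,0.0035,0,0],[1,-0.0123,0.0064,0,0],[1,-0.019,0.009,0,0],[1,-0.0254,0.0114,0,0],[1,-0.032,0.013,0,0],[1,-0.039,0.0146,0,0],[1,-0.046,0.0153,0,0],[1,-0.0529,0.0158,0,0]]' 40
```

```text
t: 16.68
tool_pos: [0.5083, 0.1861, 0.1084]
orientation: [-1.567, -0.094, 0.107]
force: [9.1, 9.5, -8.9]
opening: 0.0131
```

```bash
python3 -m inch '[[1,-0.008,-0.002,0,0],[1,-0.0155,-0.003,0,0],[1,-0.022,-0.004,0,0],[1,-0.029,-0.0055,0,0],[1,-0.036,-0.0075,0,0],[1,-0.0424,-0.01,0,0],[1,-0.0487,-0.013,0,0],[1,-0.0487,-0.013,0,0]]' 40
```

```text
t: 17.68
tool_pos: [0.4615, 0.1731, 0.1087]
orientation: [-1.567, -0.098, 0.103]
force: [11.2, 0.4, -8.2]
opening: 0.0128
```

```bash
python3 -m inch '[[1,-0.003,-0.0015,0,0],[1,-0.005,-0.0025,0,0],[1,-0.005,-0.0025,0,0],[1,-0.005,-0.0025,0,0]]' 40
python3 - <<'E'
from h import *
c=shot('side','pics/side7.png');s=robot.read_state();print(s['tool_pos'],s['force'],s['opening'])
i=cv2.imread('pics/side7.png')[210:370,210:380]
cv2.imwrite('pics/d7.png',cv2.resize(i,None,fx=3.7,fy=3.7,interpolation=cv2.INTER_CUBIC))
E
```

```text
t: 18.18
tool_pos: [0.4607, 0.1727, 0.1089]
orientation: [-1.564, -0.105, 0.096]
force: [23.7, 12.0, -20.1]
opening: 0.0133
[0.46073615 0.17263882 0.10892367] [ 24.8726929   11.74459499 -19.59329162] 0.013343335768340967
```

View pics/d7.png

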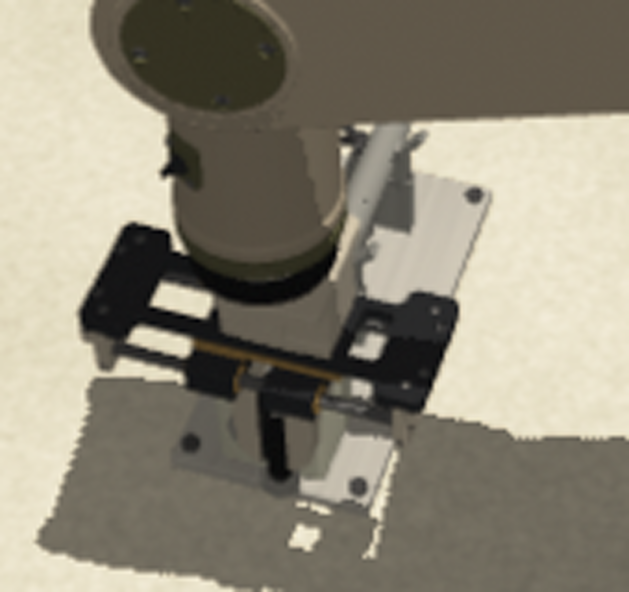

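The last picture shows the post between the fingers at (272,450), with the arm swung to the -x side and the tube still in the clip at (380,170). The push rose to about 28 N with under 1 mm of travel, so it is at the hard stop. I hold briefly and hand in.

```bash
python3 -m inch '[[1,0.0,0.0,0,0],[1,0,0,0,0],[1,0,0,0,0],[1,0,0,0,0]]' 40
python3 - <<'E'
from h import *
s=robot.read_state();p=s['tool_pos'];print(p,s['force'],s['opening'],np.degrees(np.arctan2(p[1]-.084,p[0]-.505))-57)
E
```

```text
t: 18.73
tool_pos: [0.4618, 0.1733, 0.1087]
orientation: [-1.563, -0.107, 0.094]
force: [8.4, 4.5, -8.2]
opening: 0.0131
[0.46183512 0.17326136 0.10873671] [ 8.36070511  4.47412455 -8.23974111] 0.013066082906128899 58.80741675179533
```

The re-hold dropped the extra push, so I press on the stop again for margin.

```bash
python3 -m inch '[[1,-0.002,-0.001,0,0],[1,-0.004,-0.002,0,0],[1,-0.004,-0.002,0,0],[1,-0.004,-0.002,0,0],[1,-0.004,-0.002,0,0]]' 40
python3 - <<'E'
from h import *
s=robot.read_state();p=s['tool_pos'];print(p,s['force'],s['opening'],np.radians(np.degrees(np.arctan2(p[1]-.084,p[0]-.505))-57))
print(robot.close_job())
E
```

```text
t: 19.35
tool_pos: [0.4612, 0.1729, 0.1089]
orientation: [-1.56, -0.113, 0.088]
force: [20.6, 9.8, -17.4]
opening: 0.0135
[0.46121668 0.17289385 0.10886401] [ 20.61980561   9.83702863 -17.38427384] 0.013454535542302587 1.0336163679675858
the job is handed in; nothing more can be done
None
```

The tube is home in the fork clip with the jaw shut over it. I let go of it, swung the valve arm by its post to the stop, and handed in at about 19 s still gripping the post there.

**Last checks**
- **Tube:** it met a firm stop at the nominal home height. After release, both jaw noses were back at their original shut pixels, and the far end was within about 1 px of where a seated tube should appear. The near end was partly hidden by the spindle, so that end is less certain.
- **Valve arm:** the angle works out to about 1.03 rad from the tool position. I was pressing with about 23 N sideways, the grip setting was 40 N and the opening 13.5 mm on the 14 mm post. The earlier 28 N push moved it less than 1 mm, so it is at the hard stop.
- **Bystanders:** I did not measure the jar, cup or coasters again afterwards. No move was planned near them, and I saw no contact forces away from the tube, clip and post.

**What disagreed**
- **Fingertip height:** the real fingertips sit about 21–24 mm higher than the reported TCP. Because of that, the first grasp closed over the top of the tube without moving it. I confirmed the offset from a contact and two camera views, then corrected for it in the later grasps.

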